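# Sweep stray boluses off a sorting tray with a scraper from its holder

### The arm

A 7-joint arm with a two-finger parallel gripper is mounted at the origin on the work surface. World frame = base frame: x ahead of the robot, y to its left, z up, the work surface at z = 0. Lengths are in mm, angles in rad, forces in N, time in s.
With the tool pointing down it reaches from about 400 to 875 mm from the base axis. Payload 4.4 kg.
Tool frame: the origin (TCP) lies on the centre line of the jaws, within the pads' length; the fingertips stand 25 mm ahead of it and the grasp point (between the pads) lies 6 mm ahead of it; x points along the fingers, y is the direction in which the jaws open and shut, and the axes are right-handed (so a half turn about x gives the same grasp; the last joint's range is limited). The gripper opens to 85 mm and grips with 20 to 120 N. Pads are 22 mm wide; open, the fingers measure 114 mm over their backs; the gripper's body (76 mm by 85 mm) begins 54 mm behind the grasp point. The pads swing forward as they close: fully open they stand 13 mm farther back than shut.
Start: joints at [1.126, 0.628, 0.038, 1.517, -0.027, 0.996, -0.02], TCP at [240.401, -603.925, 256.313] pointing down, gripper open.
Joint ranges: [-3.06, 3.06], [-0.37, 2.12], [-1.25, 1.32], [0.18, 2.47], [-1.1, 4.24], [0.23, 1.98], [-2.94, 2.94]. Speed limits (rad/s): [2.57, 2.57, 3.14, 3.14, 3.14, 3.14, 3.14].

### API

Orientations are given as [roll, pitch, yaw] about the fixed x, y, z axes, in that order (R = Rz(yaw) Ry(pitch) Rx(roll)).
In Python, from cell import * gives the robot as it stands. The module is installed in compiled form; this text tells all that it offers.
- The arm moves only by the tool jog_arm, never from a script. Its argument "series" is a list of rows, each a list of 3 entries, a list of its own where there are three numbers: the turn, a rotation vector about the tool's x, y, z in degrees, then the shift along the tool's x, y, z in mm, then the gripper's target within -1 to 1 (shut at 1, half-way at 0, fully open at -1). In form: [[[rx, ry, rz], [dx, dy, dz], hand], ...]. A call has 1 to 8 rows; each row shifts and turns the commanded pose from where the row before left it, along the tool's axes as they then stand; what a row does not reach is not made up. A row lasts 1/8 s, in which the tool goes at most 62.5 mm and 10.7 degrees, less where a joint would pass 70% of its speed; a pose out of reach is approached as far as the arm can. A call is refused whole if a number of a shift passes 62.5 or a number of a turn 10.7, either way. A call with a gripper value outside its range is refused whole. The fingers move at their own pace and stop on an object; the grip force is fixed at half the most. Time passes only in rows, so rows that do not move let the fingers close. It gives the time, the measured TCP pose, the force and the opening at its end, in the units of the state.
- read_state(): the state, without advancing time (a new reading comes with each control period).
- get_image(name): name is "side" or "top" or "wrist"; returns a dict with "img" (480x640x3 uint8, red, green, blue), "range_z" (480x640 float32, mm along the optical axis (not along the pixel's ray), 0 where there is no reading), "fovy" (degrees; the focal length in pixels is half the picture's height over the tangent of half this angle, whatever the lens; pixels are square), "cx", "cy" (the principal point, pixels), "cam_to_world" (4x4, takes a point from camera to world coordinates). Camera axes: x right, y up, looking along -z (the intrinsics and any distortion apply to the point x, -y, -z); pixel columns grow to the right and rows downward; lengths in mm; the calibration is good to about 2 mm. A picture is of the moment at which its call begins.
- finish_job(): hands the job in, once; it reports no verdict.
The state is a dict: "clock": time; "qpos": joint angles; "qd": joint speeds; "tau": joint torques, N m; "eef_pos": TCP position; "tool_rot": TCP orientation; "force": force on the tool from outside, world axes, zero at the start; "torque": the same for the moment, N m; "width": finger opening in mm.
Only numpy, scipy, OpenCV 4.12 (cv2) and the standard library are available. Lean on these libraries where they do the work, as an engineer would, in place of code of your own. Each camera call takes 0.05 s, during which the arm holds its last target. There are 200 camera calls.

### The job

Pull the orange-handled scraper out of its leaning spring-grip holder, feel for contact and press its blade lightly (well under 25 N) onto the green deck of the tray at the closed end, behind the boluses, and sweep all three boluses into the tray's trough. Do not touch the boluses with the gripper, and leave the jar, the bottle and the carton where they are. When the boluses are in the trough, stand the scraper upright by itself on the round blue mat and let go.

Things in the scene. Friction and masses are not known exactly. Their poses are not given: they have to be found in the camera images.
- scraper: scraper, 0.3 kg: orange handle 20 (x) x 24 (y) mm up to z = 110 mm; orange shoulder bar 20 x 116 x 10 mm at z = 0 to 10 mm; below it on a stem a steel blade block 26 (x) x 90 (y) x 35 mm, whose flat underside lies 45 to 57 mm under the origin: its stiff adjustment differs every time, so feel for it. Origin: centre of the bar's underside, z up the handle
- scraper_grip (a point): good grip point on the handle axis, 70 mm above the scraper's origin. At the start the scraper sits in the holder, leaning with it, its bar on the sleeve's rim; about 8 to 15 N pulls it out straight along its z
- holder: fixed grey holder: steel base plate 120 (x) x 130 (y) x 10 mm with an open sleeve that leans 0.35 rad (20 degrees) towards the holder's -x; sleeve 41 x 104 mm outside, 60 mm deep; inside it 97 x 33 mm, with a spring pad that clamps the blade block. Origin: centre of the base's underside
- holder_mouth (a point): centre of the sleeve's mouth, on the axis of the seated scraper, where its origin starts
- tray: fixed white tray. Green deck: top at z = 44 mm, x -85 to +90, y -80 to +80 mm; sprung, yields straight down 1 mm per 4 N (6 mm at most). 6 mm walls up to z = 56 mm along both sides and at the closed end (x = +90); open towards the trough: x -159 to -85 mm, floor z = 10 mm, end wall to z = 44 mm. Origin on the underside, below the deck, z up
- deck_top (a point): centre of the deck's top surface; the whole tray is 261 x 172 mm
- trough (a point): middle of the trough's floor
- bolus_a: cream-yellow rigid bolus (large veterinary tablet, flat with round ends), 62 x 22 x 12 mm, about 20 g, lying flat on the tray's green deck; origin at the centre of its underside, x along its length
- bolus_b: cream-yellow rigid bolus (large veterinary tablet, flat with round ends), 62 x 22 x 12 mm, about 20 g, lying flat on the tray's green deck; origin at the centre of its underside, x along its length
- bolus_c: cream-yellow rigid bolus (large veterinary tablet, flat with round ends), 62 x 22 x 12 mm, about 20 g, lying flat on the tray's green deck; origin at the centre of its underside, x along its length
- mat: fixed round blue mat, 170 mm in diameter, 4 mm thick; origin at the centre of its underside (its top is 4 mm higher)
- jar: bystander, loose, to be left alone; origin at the centre of its underside: white round jar, 84 mm in diameter, 100 mm tall
- vial: bystander, loose, to be left alone; origin at the centre of its underside: amber bottle, 56 mm in diameter, 120 mm tall
- carton: bystander, loose, to be left alone; origin at the centre of its underside: cardboard box, 50 x 120 x 45 mm
Things that resemble listed ones, but are neither listed nor needed, are in the scene too. There is more than one size of the scraper; the one meant has the size given above. Leave any grey or purple look-alike of the bolus_c alone.

How it is judged (in metres and radians):
On the way, in this order (a step that is already met when the one before it is completed fails the run):
1. the scraper is held in the gripper, its blade clear above the holder's sleeve (z of scraper in the frame of holder above 0.135 m and contact force between the fingers and scraper above 1 N), for 0.1 s.
2. the held blade is pressed on the deck near the closed end (scraper's origin 35 mm or more beyond the tray's origin) with at least 1 N (contact force between scraper and tray above 1 N and z of scraper in the frame of tray between 0.082 and 0.104 m and x of scraper in the frame of tray above 0.035 m and contact force between the fingers and scraper above 1 N), for 0.1 s.
3. all three boluses are in the trough while the scraper is still held (x of bolus_a in the frame of tray between -0.159 and -0.086 m and y of bolus_a in the frame of tray between -0.08 and 0.08 m and z of each of bolus_a, bolus_b, bolus_c in the frame of tray below 0.056 m and x of bolus_b in the frame of tray between -0.159 and -0.086 m and y of bolus_b in the frame of tray between -0.08 and 0.08 m and x of bolus_c in the frame of tray between -0.159 and -0.086 m and y of bolus_c in the frame of tray between -0.08 and 0.08 m and contact force between the fingers and scraper above 1 N), for 0.1 s.
At the end, for the whole second after the job is handed in: All three boluses lie in the trough (origins between the deck's edge and the end wall, below the top of the side walls; lying on one another is fine) and the scraper stands by itself, upright within 5 degrees, on the blue mat, its origin within 60 mm of the mat's centre; all at rest (x of bolus_a in the frame of tray between -0.159 and -0.086 m and y of bolus_a in the frame of tray between -0.08 and 0.08 m and z of each of bolus_a, bolus_b, bolus_c in the frame of tray below 0.056 m and x of bolus_b in the frame of tray between -0.159 and -0.086 m and y of bolus_b in the frame of tray between -0.08 and 0.08 m and x of bolus_c in the frame of tray between -0.159 and -0.086 m and y of bolus_c in the frame of tray between -0.08 and 0.08 m and linear speed of each of bolus_a, bolus_b, bolus_c, scraper below 0.02 m/s and horizontal distance between scraper and mat below 0.06 m and angle between scraper's own z axis and vertical below 0.09 rad and height (world z) of scraper between 0.045 and 0.066 m and angular speed of scraper below 0.2 rad/s); the robot touches nothing.
It fails at once if the gripper or arm touches a bolus (contact force between any of the fingers, the arm and bolus_a above 0.2 N or contact force between any of the fingers, the arm and bolus_b above 0.2 N or contact force between any of the fingers, the arm and bolus_c above 0.2 N).
It fails at once if the scraper is pressed on the tray with more than 25 N (contact force between scraper and tray above 25 N).
It fails at once if the jar, bottle or carton is moved by more than 20 mm or tipped (distance of any of jar, vial, carton from where it was at the start of the episode above 0.02 m or angle between any of jar, vial, carton's own z axis and vertical above 0.3 rad).
It also fails if it takes over 61 s, if anything falls off the work surface, if the arm or the gripper's body presses on something with over 40 N, if the wrist force passes 120 N, or if a joint passes its speed limit or range.

## Working session

There is one attempt and no reset: what is moved stays moved. The work goes in short steps, Python scripts to look and compute and a tool call to move; the robot and the scene stay as the last step left them, time stands still between calls to the robot, and variables do not carry over. Pictures are saved under pics/ and viewed, about 8 in all and at most 12, crops included, and the job is handed in when it is done.

Besides the shell and the picture viewer there is one more tool, called after "Emit:" as name([rows], argument=value, ...), one row to a line, values as JSON. jog_arm: Moves the arm, as the interface text tells. Its arguments: {"type":"object","properties":{"series":{"type":"array"}},"required":["series"]}

```bash
mkdir -p pics; cat > h.py <<'E'
from cell import *
import numpy as np, cv2
def snap(name):
    d=get_image(name); np.savez(f'{name}.npz',**d); return d
def cloud(d):
    # world xyz for every pixel (ignoring distortion)
    z=d['range_z'].astype(float); h,w=z.shape
    f=h/2/np.tan(np.radians(float(d['fovy']))/2)
    u,v=np.meshgrid(np.arange(w),np.arange(h))
    P=np.stack([(u-d['cx'])/f*z,-(v-d['cy'])/f*z,-z,np.ones_like(z)],-1)
    W=(P@np.array(d['cam_to_world']).T)[...,:3]; W[z==0]=np.nan
    return W
def save(img,fn): cv2.imwrite('pics/'+fn,cv2.cvtColor(img,cv2.COLOR_RGB2BGR))
E
python3 - <<'E'
from h import *
print(read_state())
t=snap('top'); s=snap('side')
for d in (t,s): print({k:(v if np.size(v)<20 else np.shape(v)) for k,v in d.items()})
save(t['img'],'top1.png'); save(s['img'],'side1.png')
E
```

```text
{'clock': 0.0, 'qpos': array([ 1.12620847,  0.62930627,  0.03843565,  1.51836728, -0.02698011,
        0.99627183, -0.01998959]), 'qd': array([-1.13503573e-03, -2.08698584e-04, -7.73269351e-04, -5.70269401e-05,
        1.92502070e-03, -4.24629237e-05,  1.50053513e-04]), 'tau': array([-1.80089861e-03, -5.63397145e+01,  1.22512210e+00, -1.93443435e+01,
        1.09005219e-02,  1.04663594e-02, -7.66364423e-06]), 'eef_pos': array([ 240.1834207 , -603.38791138,  255.4149835 ]), 'tool_rot': array([-1.55176123,  1.56896144,  1.96864563]), 'force': array([0.63723011, 0.69390448, 0.37236782]), 'torque': array([-0.01440177, -0.03137332,  0.00203905]), 'width': 85.1636144332851}
{'img': (480, 640, 3), 'range_z': (480, 640), 'fovy': 43.396816204959926, 'cx': 319.6997501293605, 'cy': 240.95132313549826, 'cam_to_world': array([[-1.18821282e-02,  9.81610443e-01, -1.90524940e-01,
         2.89407573e+02],
       [-9.99775037e-01, -1.50105600e-02, -1.49852679e-02,
         5.28185666e+01],
       [-1.75695815e-02,  1.90304022e-01,  9.81567975e-01,
         1.54601150e+03],
       [ 0.00000000e+00,  0.00000000e+00,  0.00000000e+00,
         1.00000000e+00]])}
{'img': (480, 640, 3), 'range_z': (480, 640), 'fovy': 42.422203205038656, 'cx': 334.64455650664604, 'cy': 241.95950348138618, 'cam_to_world': array([[ 9.98895244e-01,  2.99039775e-02, -3.62497274e-02,
         4.85896206e+02],
       [-4.69426039e-02,  6.70501055e-01, -7.40421993e-01,
        -9.26302616e+02],
       [ 2.16391783e-03,  7.41305664e-01,  6.71164086e-01,
         1.03692670e+03],
       [ 0.00000000e+00,  0.00000000e+00,  0.00000000e+00,
         1.00000000e+00]])}
```

View pics/top1.png

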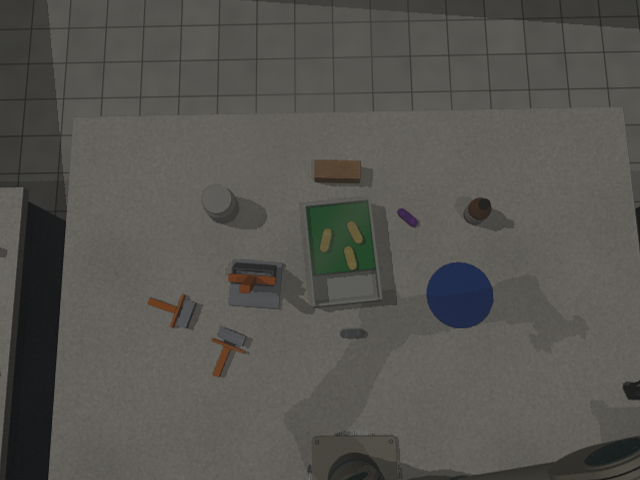

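View pics/side1.png

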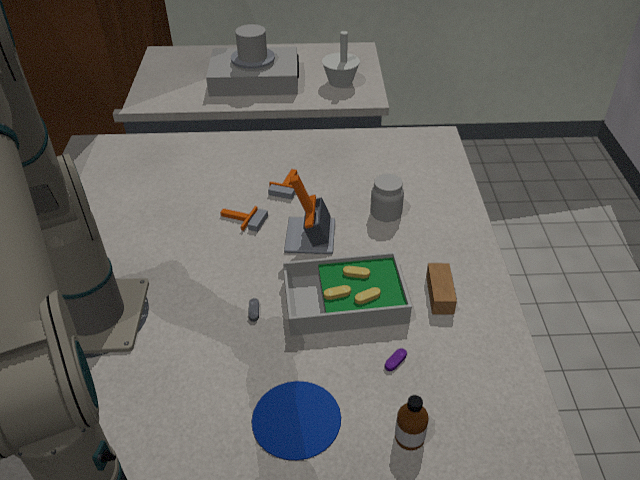

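```bash
cat > m.py <<'E'
from h import *
for n in ('top','side'):
    d=dict(np.load(n+'.npz')); W=cloud(d); hsv=cv2.cvtColor(d['img'],cv2.COLOR_RGB2HSV); H,S,V=[hsv[...,i].astype(int) for i in range(3)]
    X,Y,Z=W[...,0],W[...,1],W[...,2]; ok=np.isfinite(Z)&(X>200)&(X<1100)&(abs(Y)<700)
    print(n,'table z',np.nanmedian(Z[ok&(abs(Z)<15)]))
    masks={'orange':(H<14)&(S>170)&(V>60),'green':(H>50)&(H<80)&(S>120),'blue':(H>105)&(H<125)&(S>150),
     'cream':(H>17)&(H<32)&(S>60)&(V>90),'purple':(H>130)&(H<150)&(S>100)}
    for k,m in masks.items():
        nc,L,st,c=cv2.connectedComponentsWithStats((m&ok).astype(np.uint8),connectivity=8)
        for i in range(1,nc):
            if st[i,4]<25: continue
            p=W[L==i]; r=cv2.minAreaRect(p[:,:2].astype(np.float32))
            print(k,'px',c[i].round(),st[i,4],'mean',p.mean(0).round(0),'rect',np.round(r[0],0),np.round(r[1],0),round(r[2],1),'z',np.percentile(p[:,2],[2,50,98]).round(0))
            if k=='orange' and p[:,2].max()>100:
                for z in range(60,180,12):
                    q=p[abs(p[:,2]-z)<6]
                    if len(q): print('   z',z,len(q),q.mean(0).round(0),'x',q[:,0].min().round(),q[:,0].max().round(),'y',q[:,1].min().round(),q[:,1].max().round())
    # upstanding things: heights above 20
    m=(ok&(Z>20)&(X>330)); nc,L,st,c=cv2.connectedComponentsWithStats(m.astype(np.uint8))
    for i in range(1,nc):
        if st[i,4]<100: continue
        p=W[L==i]; r=cv2.minAreaRect(p[:,:2].astype(np.float32)); print('tall px',c[i].round(),st[i,4],np.round(r[0],0),np.round(r[1],0),round(r[2],1),'zmax',p[:,2].max().round())
d=dict(np.load('top.npz')); a=cv2.resize(d['img'][180:390,130:400],None,fx=2.9,fy=2.9,interpolation=cv2.INTER_CUBIC)
save(np.clip(a.astype(float)*1.6,0,255).astype(np.uint8),'crop1.png')
E
python3 m.py
```

```text
top table z 0.7587689784028271
orange px [233. 277.] 51 mean [486. 287.  89.] rect [486. 283.] [31. 15.] 88.4 z [82. 89. 98.]
orange px [264. 279.] 34 mean [481. 211.  89.] rect [482. 211.] [28. 11.] 62.9 z [83. 89. 96.]
orange px [244. 289.] 52 mean [447. 246. 181.] rect [447. 246.] [18. 14.] 77.2 z [175. 181. 190.]
orange px [162. 305.] 162 mean [426. 480.  16.] rect [426. 480.] [72. 15.] 70.0 z [ 9. 17. 22.]
orange px [219. 342.] 32 mean [332. 332.  18.] rect [331. 330.] [42.  5.] 68.2 z [14. 18. 24.]
orange px [219. 363.] 30 mean [281. 332.  16.] rect [281. 330.] [ 8. 37.] 66.5 z [11. 16. 20.]
green px [366. 256.] 368 mean [541. -40.  45.] rect [549. -37.] [81. 43.] 5.0 z [37. 45. 51.]
green px [345. 267.] 35 mean [512.  14.  44.] rect [516.  15.] [22. 23.] 1.5 z [39. 44. 51.]
cream px [355. 232.] 167 mean [600. -13.  57.] rect [600. -13.] [56. 21.] 24.8 z [49. 57. 64.]
cream px [325. 240.] 165 mean [581.  62.  56.] rect [582.  61.] [20. 56.] 77.5 z [49. 56. 63.]
cream px [350. 258.] 171 mean [535.   1.  57.] rect [535.   0.] [57. 21.] 14.8 z [50. 56. 63.]
purple px [407. 217.] 1
[... 1573 characters left out ...]
28. 60.] 74.4 z [44. 56. 60.]
cream px [337. 291.] 227 mean [536.  -2.  55.] rect [536.  -0.] [59. 28.] 18.2 z [46. 56. 61.]
cream px [367. 294.] 227 mean [601. -15.  55.] rect [601. -14.] [63. 27.] 30.8 z [47. 56. 60.]
purple px [395. 359.] 277 mean [ 648. -157.   11.] rect [ 649. -155.] [60. 22.] 46.3 z [-0. 11. 16.]
tall px [387. 195.] 1211 [680. 324.] [81. 84.] 34.5 zmax 106.0
tall px [312. 213.] 1381 [481. 318.] [ 99. 275.] 5.3 zmax 187.0
tall px [258. 216.] 104 [347. 300.] [71. 27.] 68.2 zmax 27.0
tall px [353. 289.] 6679 [555.  21.] [262. 181.] 5.1 zmax 62.0
tall px [441. 286.] 1098 [772.  26.] [125.  52.] 87.0 zmax 52.0
tall px [412. 421.] 1289 [ 653. -332.] [48. 56.] 81.8 zmax 125.0
```

View pics/crop1.png

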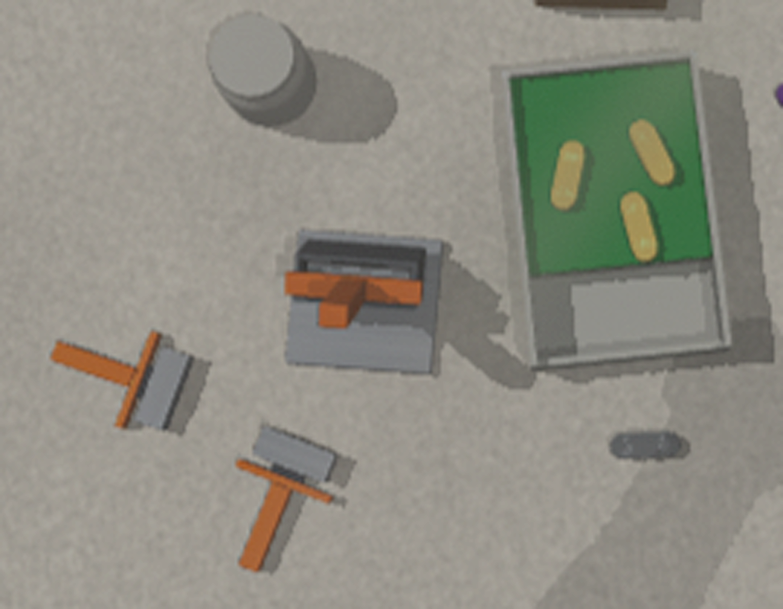

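The scraper meant is the one seated in the holder, at px (252,282), with a bar about 116 mm wide. The smaller ones lying at (175,310) and (228,350) are look-alikes. The boluses are at (326,240), (355,232) and (350,258), and the grey (350,333) and purple (407,217) ones are to be left alone.

```bash
cat >> h.py <<'E'
from scipy.spatial.transform import Rotation as Ro
def frame(x,y):
    x=np.array(x,float);x/=np.linalg.norm(x);y=np.array(y,float);y-=x*(x@y);y/=np.linalg.norm(y)
    return Ro.from_matrix(np.c_[x,y,np.cross(x,y)])
def plan(wps,hand):
    """wps: list of (pos, Rotation, nrows); prints rows in tool axes"""
    s=read_state(); p=s['eef_pos']; R=Ro.from_euler('xyz',s['tool_rot'])
    print('clock',round(s['clock'],2),'p',p.round(1),'xaxis',R.as_matrix()[:,0].round(3),'yaxis',R.as_matrix()[:,1].round(3),'F',s['force'].round(1),'w',round(s['width'],1))
    for q,Q,n in wps:
        rv=(R.inv()*Q).as_rotvec()
        for i in range(n):
            Ri=R*Ro.from_rotvec(rv*i/n)
            print([np.degrees(rv/n).round(1).tolist(),Ri.inv().apply((np.array(q)-p)/n).round(0 if n>1 else 1).tolist(),hand])
        p,R=np.array(q,float),Q
LEAN=0.35; PSI=-0.08
ex=np.array([np.cos(PSI),np.sin(PSI),0]); ey=np.array([-np.sin(PSI),np.cos(PSI),0])
sz=-np.sin(LEAN)*ex+np.array([0,0,np.cos(LEAN)])
O=np.array([484.,243.,79.])   # scraper origin estimate
def grasp(sign,back): return O+sz*(70+6+back), frame(-sz,sign*ey)
E
python3 - <<'E'
from h import *
s=read_state(); R=Ro.from_euler('xyz',s['tool_rot']); print(R.as_matrix().round(2))
for sg in (1,-1): print(sg, np.degrees((R.inv()*grasp(sg,0)[1]).as_rotvec()).round())
sg=1 if R.as_matrix()[1,1]>0 else -1
q,Q=grasp(sg,130)
D=frame([0,0,-1],sg*ey)
sl=lambda f: R*Ro.from_rotvec((R.inv()*D).as_rotvec()*f)
plan([([480,-350,310],sl(.5),8),([520,0,330],sl(1),8),(q,Q,6)],-1)
E
```

```text
[[-0.    0.37 -0.93]
 [ 0.   -0.93 -0.37]
 [-1.   -0.   -0.  ]]
1 [-152.   -6.   27.]
-1 [26. 20.  5.]
clock 0.1 p [ 240.2 -603.4  255.5] xaxis [-0.001  0.002 -1.   ] yaxis [ 0.37  -0.929 -0.002] F [ 0.5 -0.3  0.2] w 85.7
[[1.6, 0.0, 0.0], [-7.0, -18.0, -40.0], -1]
[[1.6, 0.0, 0.0], [-7.0, -19.0, -39.0], -1]
[[1.6, 0.0, 0.0], [-7.0, -21.0, -38.0], -1]
[[1.6, 0.0, 0.0], [-7.0, -22.0, -38.0], -1]
[[1.6, 0.0, 0.0], [-7.0, -23.0, -37.0], -1]
[[1.6, 0.0, 0.0], [-7.0, -24.0, -37.0], -1]
[[1.6, 0.0, 0.0], [-7.0, -25.0, -36.0], -1]
[[1.6, 0.0, 0.0], [-7.0, -26.0, -35.0], -1]
[[1.6, 0.0, 0.0], [-2.0, -43.0, -11.0], -1]
[[1.6, 0.0, 0.0], [-2.0, -43.0, -10.0], -1]
[[1.6, 0.0, 0.0], [-2.0, -43.0, -9.0], -1]
[[1.6, 0.0, 0.0], [-2.0, -43.0, -8.0], -1]
[[1.6, 0.0, 0.0], [-2.0, -44.0, -7.0], -1]
[[1.6, 0.0, 0.0], [-2.0, -44.0, -5.0], -1]
[[1.6, 0.0, 0.0], [-2.0, -44.0, -4.0], -1]
[[1.6, 0.0, 0.0], [-2.0, -44.0, -3.0], -1]
[[0.0, 3.3, 0.0], [10.0, -40.0, 21.0], -1]
[[0.0, 3.3, 0.0], [8.0, -40.0, 22.0], -1]
[[0.0, 3.3, 0.0], [7.0, -40.0, 22.0], -1]
[[0.0, 3.3, 0.0], [6.0, -40.0, 22.0], -1]
[[0.0, 3.3, 0.0], [4.0, -40.0, 23.0], -1]
[[0.0, 3.3, 0.0], [3.0, -40.0, 23.0], -1]
```

Emit:
jog_arm([
  [[1.6,0,0],[-7,-18,-40],-1],
  [[1.6,0,0],[-7,-19,-39],-1],
  [[1.6,0,0],[-7,-21,-38],-1],
  [[1.6,0,0],[-7,-22,-38],-1],
  [[1.6,0,0],[-7,-23,-37],-1],
  [[1.6,0,0],[-7,-24,-37],-1],
  [[1.6,0,0],[-7,-25,-36],-1],
  [[1.6,0,0],[-7,-26,-35],-1],
])

```text
clock: 1.1
eef_pos: [480.5, -347.8, 312.2]
tool_rot: [-0.783, 1.57, 2.513]
force: [1.0, 0.3, -0.7]
width: 85.6
```

Emit:
jog_arm([
  [[1.6,0,0],[-2,-43,-11],-1],
  [[1.6,0,0],[-2,-43,-10],-1],
  [[1.6,0,0],[-2,-43,-9],-1],
  [[1.6,0,0],[-2,-43,-8],-1],
  [[1.6,0,0],[-2,-44,-7],-1],
  [[1.6,0,0],[-2,-44,-5],-1],
  [[1.6,0,0],[-2,-44,-4],-1],
  [[1.6,0,0],[-2,-44,-3],-1],
])

```text
clock: 2.1
eef_pos: [516.5, 3.7, 328.1]
tool_rot: [0.172, 1.57, -3.039]
force: [1.1, -0.5, 0.6]
width: 85.5
```

Emit:
jog_arm([
  [[0,3.3,0],[10,-40,21],-1],
  [[0,3.3,0],[8,-40,22],-1],
  [[0,3.3,0],[7,-40,22],-1],
  [[0,3.3,0],[6,-40,22],-1],
  [[0,3.3,0],[4,-40,23],-1],
  [[0,3.3,0],[3,-40,23],-1],
  [[0,0,0],[0,0,0],-1],
])

```text
clock: 2.98
eef_pos: [402.7, 255.7, 270.2]
tool_rot: [3.14, 1.227, -0.056]
force: [0.5, -0.9, -0.5]
width: 85.5
```

```bash
cat > w.py <<'E'
from h import *
d=snap('wrist'); save(d['img'],'w1.png'); W=cloud(d)
s=read_state()
hsv=cv2.cvtColor(d['img'],cv2.COLOR_RGB2HSV); m=(hsv[...,0]<14)&(hsv[...,1]>150)&np.isfinite(W[...,2])&(abs(W[...,0]-480)<90)&(abs(W[...,1]-243)<75)
p=W[m]-O; a=np.c_[p@(np.cross(ey,sz)),p@ey,p@sz]   # scraper-frame coordinates w.r.t. guess
print(m.sum())
for z in range(0,125,10):
    q=a[abs(a[:,2]-z)<5]
    if len(q)>5: print(z,len(q),'x',np.percentile(q[:,0],[2,50,98]).round(1),'y',np.percentile(q[:,1],[2,50,98]).round(1))
b=a[(a[:,2]>0)&(a[:,2]<16)&(abs(a[:,1])>16)]
if len(b)>20: print('bar z',np.percentile(b[:,2],[10,50,90]).round(1),'yawfit',np.polyfit(b[:,1],b[:,0],1).round(4))
t=a[a[:,2]>100]
if len(t): print('top',np.percentile(t,[2,50,98],axis=0).round(1))
q,Q=grasp(-1,0); plan([(q+sz*60,Q,2),(q,Q,3)],-1)
E
python3 w.py
```

```text
4729
0 96 x [-12.6  10.7  11.2] y [-53.6   0.4  53.1]
10 2507 x [-8.   2.2 10.8] y [-56.3   5.9  54.2]
20 66 x [ 9.2 10.7 11. ] y [-11.9  -1.4  10.4]
30 76 x [ 8.9 10.7 11. ] y [-11.    1.1  10.8]
40 75 x [ 8.6 10.7 11. ] y [-11.7  -1.8  10.7]
50 83 x [ 9.5 10.7 11. ] y [-11.2   0.6  10.4]
60 102 x [ 9.  10.7 11. ] y [-11.2  -0.6  10.7]
70 104 x [ 8.6 10.7 11.1] y [-11.4  -0.3  11.1]
80 117 x [ 9.4 10.7 11. ] y [-11.3  -0.1  10.7]
90 137 x [ 9.7 10.7 11.1] y [-11.3  -0.5  10.2]
100 147 x [ 9.9 10.7 11.1] y [-11.2  -0.2  10.5]
110 1168 x [-6.8  2.8 10.8] y [-11.4  -0.7  10.1]
bar z [ 8.4  9.5 10.6] yawfit [0.0071 1.9411]
top [[ -6.8 -11.4 101.5]
 [  3.2  -0.4 109.4]
 [ 10.9  20.2 206.4]]
clock 3.02 p [404.4 252.7 270.7] xaxis [ 0.337 -0.022 -0.941] yaxis [-0.06  -0.998  0.002] F [ 0.7 -0.5  0.2] w 85.3
[[0.5, 0.2, 0.1], [36.0, 2.0, -5.0], -1]
[[0.5, 0.2, 0.1], [36.0, 2.0, -5.0], -1]
[[0.0, 0.0, 0.0], [20.0, 0.0, 0.0], -1]
[[0.0, 0.0, 0.0], [20.0, 0.0, 0.0], -1]
[[0.0, 0.0, 0.0], [20.0, 0.0, 0.0], -1]
```

View pics/w1.png

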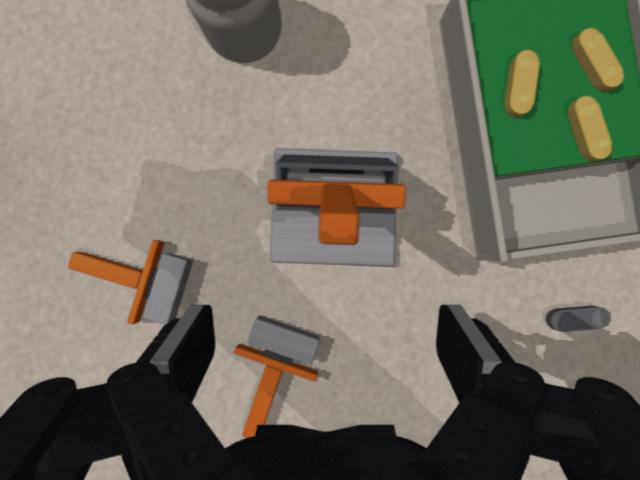

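Emit:
jog_arm([
  [[0.5,0.2,0.1],[36,2,-6],-1],
  [[0.5,0.2,0.1],[36,2,-6],-1],
  [[0,0,0],[0,0,0],-1],
])

```text
clock: 3.4
eef_pos: [442.8, 240.4, 206.2]
tool_rot: [3.136, 1.22, -0.096]
force: [-0.5, 0.6, 0.4]
width: 85.8
```

```bash
cat > g.py <<'E'
from h import *
q,Q=grasp(-1,0); q=q+1.3*np.cross(ey,sz)-0.4*ey; plan([(q,Q,3)],-1)
E
python3 g.py
```

```text
clock 3.4 p [442.8 240.4 206.2] xaxis [ 0.342 -0.033 -0.939] yaxis [-0.091 -0.996  0.002] F [-0.5  0.6  0.4] w 85.8
[[-0.2, -0.0, -0.1], [19.0, -2.0, 1.0], -1]
[[-0.2, -0.0, -0.1], [19.0, -2.0, 1.0], -1]
[[-0.2, -0.0, -0.1], [19.0, -2.0, 1.0], -1]
```

Emit:
jog_arm([
  [[-0.2,0,-0.1],[19,-2,1],-1],
  [[-0.2,0,-0.1],[19,-2,1],-1],
  [[-0.2,0,-0.1],[19,-2,1],-1],
  [[0,0,0],[0,0,0],-1],
])

```text
clock: 3.9
eef_pos: [465.3, 252.9, 165.4]
tool_rot: [3.12, 1.235, -0.099]
force: [-1.4, -0.5, -0.4]
width: 85.6
```

```bash
python3 g.py
```

```text
clock 3.9 p [465.3 252.9 165.4] xaxis [ 0.328 -0.033 -0.944] yaxis [-0.078 -0.997  0.007] F [-1.4 -0.5 -0.4] w 85.6
[[0.1, 0.3, -0.1], [4.0, 3.0, 3.0], -1]
[[0.1, 0.3, -0.1], [4.0, 3.0, 3.0], -1]
[[0.1, 0.3, -0.1], [4.0, 3.0, 3.0], -1]
```

Emit:
jog_arm([
  [[0,0,0],[0,0,0],-1],
  [[0,0,0],[0,0,0],-1],
])

```text
clock: 4.15
eef_pos: [464.1, 253.1, 165.7]
tool_rot: [3.119, 1.235, -0.098]
force: [-0.4, -1.4, -0.8]
width: 85.6
```

```bash
python3 g.py; python3 w.py | sed -n 5,20p
```

```text
clock 4.15 p [464.1 253.1 165.7] xaxis [ 0.328 -0.032 -0.944] yaxis [-0.077 -0.997  0.008] F [-0.4 -1.4 -0.8] w 85.6
[[0.1, 0.3, -0.1], [4.0, 3.0, 3.0], -1]
[[0.1, 0.3, -0.1], [4.0, 3.0, 3.0], -1]
[[0.1, 0.3, -0.1], [4.0, 3.0, 3.0], -1]
30 376 x [ 8.6 10.8 11.3] y [-11.6  -0.4  11. ]
40 446 x [ 8.9 10.7 11.4] y [-11.6  -0.4  10.9]
50 505 x [ 9.5 10.8 11.4] y [-11.2  -0.3  10.7]
60 616 x [ 9.3 10.8 11.4] y [-11.1  -0.   10.7]
70 713 x [ 9.4 10.8 11.5] y [-10.9  -0.   10.6]
80 880 x [ 9.3 10.8 11.5] y [-11.    0.1  10.9]
90 1082 x [ 9.3 10.8 11.6] y [-11.   -0.   10.8]
100 1341 x [ 9.5 10.8 11.6] y [-10.9  -0.   10.9]
110 3808 x [-5.5  4.9 11.3] y [-11.    0.4  10.8]
120 11 x [22.8 23.4 24. ] y [71.8 72.2 73.5]
bar z [ 7.4  9.5 10.4] yawfit [0.0079 2.7988]
top [[ -5.3 -11.  100.7]
 [  6.7   0.4 109.1]
 [ 11.5  10.8 110.6]]
clock 4.2 p [464.1 253.1 165.6] xaxis [ 0.328 -0.032 -0.944] yaxis [-0.076 -0.997  0.008] F [0.3 0.3 0.5] w 85.4
[[0.2, 0.4, -0.2], [-24.0, 4.0, 6.0], -1]
```

Emit:
jog_arm([
  [[0.1,0.4,-0.1],[0,4,4],-1],
  [[0.1,0.4,-0.1],[6,4,4],-1],
  [[0,0,0],[5,0,0],-1],
  [[0,0,0],[0,0,0],-1],
  [[0,0,0],[0,0,0],-1],
])

```text
clock: 4.82
eef_pos: [464.6, 249.6, 162.9]
tool_rot: [3.098, 1.236, -0.122]
force: [-0.7, 0.2, -0.1]
width: 85.3
```

```bash
python3 g.py
```

```text
clock 4.83 p [464.6 249.6 162.9] xaxis [ 0.326 -0.04  -0.945] yaxis [-0.081 -0.997  0.014] F [-0.7  0.2 -0.1] w 85.3
[[0.1, 0.3, -0.3], [3.0, 2.0, 3.0], -1]
[[0.1, 0.3, -0.3], [3.0, 2.0, 3.0], -1]
[[0.1, 0.3, -0.3], [3.0, 2.0, 3.0], -1]
```

```bash
python3 -c "
from h import *
print(read_state()['qpos'].round(3))"
```

```text
[-0.829  0.543  0.19   2.183  0.645  0.233 -2.941]
```

The arm is stopped by j7 and j6 at their range ends. I'll back off, take the half-turn grasp, and tilt the tool less. The jaws close along the scraper's y, so the pitch between tool and handle is free.

```bash
cat >> h.py <<'E'
T=0.10
O=O+1.3*np.cross(ey,sz)-0.3*ey
def grasp(sign,back):
    tx=np.sin(T)*ex-np.array([0,0,np.cos(T)])
    return O+sz*(70+back)-tx*6, frame(tx,sign*ey)
E
cat > g.py <<'E'
from h import *
import sys
b=float(sys.argv[1]); n=int(sys.argv[2]); q,Q=grasp(1,b); plan([(q,Q,n)],-1); print(read_state()['qpos'].round(3))
E
python3 - <<'E'
from h import *
s=read_state(); R=Ro.from_euler('xyz',s['tool_rot']); p=s['eef_pos']
p1=p+sz*100
q,Q=grasp(1,100); X=Ro.from_rotvec
Qm=Q*X([np.radians(85),0,0])
plan([(p1,R,4),(q,Qm,9),(q,Q,8)],-1)
E
```

```text
clock 4.83 p [464.6 249.6 162.9] xaxis [ 0.326 -0.04  -0.945] yaxis [-0.081 -0.997  0.014] F [-0.7  0.2 -0.1] w 85.3
[[0.0, 0.0, 0.0], [-25.0, 0.0, 0.0], -1]
[[0.0, 0.0, 0.0], [-25.0, 0.0, 0.0], -1]
[[0.0, 0.0, 0.0], [-25.0, 0.0, 0.0], -1]
[[0.0, 0.0, 0.0], [-25.0, 0.0, 0.0], -1]
[[-10.5, -1.1, -1.3], [1.0, 1.0, 1.0], -1]
[[-10.5, -1.1, -1.3], [1.0, 0.0, 1.0], -1]
[[-10.5, -1.1, -1.3], [1.0, 0.0, 1.0], -1]
[[-10.5, -1.1, -1.3], [1.0, 0.0, 1.0], -1]
[[-10.5, -1.1, -1.3], [1.0, 0.0, 1.0], -1]
[[-10.5, -1.1, -1.3], [1.0, -0.0, 1.0], -1]
[[-10.5, -1.1, -1.3], [1.0, -0.0, 1.0], -1]
[[-10.5, -1.1, -1.3], [1.0, -0.0, 1.0], -1]
[[-10.5, -1.1, -1.3], [1.0, -0.0, 1.0], -1]
[[-10.6, 0.0, 0.0], [0.0, 0.0, 0.0], -1]
[[-10.6, 0.0, 0.0], [0.0, 0.0, 0.0], -1]
[[-10.6, 0.0, 0.0], [0.0, 0.0, 0.0], -1]
[[-10.6, 0.0, 0.0], [0.0, 0.0, 0.0], -1]
[[-10.6, 0.0, 0.0], [0.0, 0.0, 0.0], -1]
[[-10.6, 0.0, 0.0], [0.0, 0.0, 0.0], -1]
[[-10.6, 0.0, 0.0], [0.0, 0.0, 0.0], -1]
[[-10.6, 0.0, 0.0], [0.0, 0.0, 0.0], -1]
```

Emit:
jog_arm([
  [[0,0,0],[-25,0,0],-1],
  [[0,0,0],[-25,0,0],-1],
  [[0,0,0],[-25,0,0],-1],
  [[0,-4,0],[-25,0,0],-1],
  [[-5,-5,0],[0,0,0],-1],
  [[-10,-4,0],[0,0,0],-1],
  [[-10,0,0],[0,0,0],-1],
  [[-10,0,0],[0,0,0],-1],
])

```text
clock: 5.82
eef_pos: [432.2, 253.3, 257.4]
tool_rot: [2.255, 1.458, -0.353]
force: [0.5, -1.0, -0.0]
width: 85.3
```

```bash
python3 g.py 100 14
```

```text
clock 5.83 p [432.2 253.3 257.4] xaxis [ 0.105 -0.039 -0.994] yaxis [ 0.504 -0.859  0.087] F [ 0.5 -1.  -0. ] w 85.3
[[-10.3, 0.2, 0.0], [1.0, 0.0, 1.0], -1]
[[-10.3, 0.2, 0.0], [1.0, -0.0, 1.0], -1]
[[-10.3, 0.2, 0.0], [1.0, -0.0, 1.0], -1]
[[-10.3, 0.2, 0.0], [1.0, -0.0, 1.0], -1]
[[-10.3, 0.2, 0.0], [1.0, -0.0, 1.0], -1]
[[-10.3, 0.2, 0.0], [1.0, -0.0, 0.0], -1]
[[-10.3, 0.2, 0.0], [1.0, -1.0, 0.0], -1]
[[-10.3, 0.2, 0.0], [1.0, -1.0, 0.0], -1]
[[-10.3, 0.2, 0.0], [1.0, -1.0, 0.0], -1]
[[-10.3, 0.2, 0.0], [1.0, -1.0, 0.0], -1]
[[-10.3, 0.2, 0.0], [1.0, -1.0, -0.0], -1]
[[-10.3, 0.2, 0.0], [1.0, -1.0, -0.0], -1]
[[-10.3, 0.2, 0.0], [1.0, -1.0, -0.0], -1]
[[-10.3, 0.2, 0.0], [1.0, -1.0, -0.0], -1]
[-0.414  0.401 -0.32   1.976  0.326  0.754 -1.979]
```

Emit:
jog_arm([
  [[-10.3,0.2,0],[1,0,1],-1],
  [[-10.3,0.2,0],[1,0,1],-1],
  [[-10.3,0.2,0],[1,0,1],-1],
  [[-10.3,0.2,0],[1,0,1],-1],
  [[-10.3,0.2,0],[1,0,1],-1],
  [[-10.3,0.2,0],[1,0,0],-1],
  [[-10.3,0.2,0],[1,-1,0],-1],
  [[-10.3,0.2,0],[1,-1,0],-1],
])

```text
clock: 6.82
eef_pos: [427.8, 249.1, 249.0]
tool_rot: [1.039, 1.456, -0.128]
force: [-0.1, 0.5, -0.1]
width: 85.3
```

Emit:
jog_arm([
  [[-10.3,0.2,0],[1,-1,0],-1],
  [[-10.3,0.2,0],[1,-1,0],-1],
  [[-10.3,0.2,0],[1,-1,0],-1],
  [[-10.3,0.2,0],[1,-1,0],-1],
  [[-10.3,0.2,0],[1,-1,0],-1],
  [[-10.3,0.2,0],[1,-1,0],-1],
  [[0,0,0],[0,0,0],-1],
])

```text
clock: 7.7
eef_pos: [424.8, 244.6, 242.4]
tool_rot: [0.069, 1.474, -0.027]
force: [0.9, -0.3, 1.6]
width: 85.2
```

```bash
python3 g.py 0 5
```

```text
clock 7.7 p [424.8 244.6 242.4] xaxis [ 0.097 -0.003 -0.995] yaxis [0.096 0.995 0.007] F [ 0.9 -0.3  1.6] w 85.2
[[-0.2, -0.0, -0.1], [19.0, 1.0, 5.0], -1]
[[-0.2, -0.0, -0.1], [19.0, 1.0, 5.0], -1]
[[-0.2, -0.0, -0.1], [19.0, 1.0, 5.0], -1]
[[-0.2, -0.0, -0.1], [19.0, 1.0, 5.0], -1]
[[-0.2, -0.0, -0.1], [19.0, 1.0, 5.0], -1]
[ 0.057  0.551 -0.991  2.019  0.719  0.869  0.135]
```

Emit:
jog_arm([
  [[-0.2,0,-0.1],[19,1,5],-1],
  [[-0.2,0,-0.1],[19,1,5],-1],
  [[-0.2,0,-0.1],[19,1,5],-1],
  [[-0.2,0,-0.1],[19,1,5],-1],
  [[0,0,0],[0,0,0],-1],
  [[0,0,0],[0,0,0],-1],
])

```text
clock: 8.45
eef_pos: [452.2, 247.3, 169.7]
tool_rot: [-0.012, 1.472, -0.093]
force: [0.2, 0.2, 0.1]
width: 85.3
```

```bash
python3 g.py 0 2
```

```text
clock 8.45 p [452.2 247.3 169.7] xaxis [ 0.098 -0.009 -0.995] yaxis [ 0.081  0.997 -0.001] F [0.2 0.2 0.1] w 85.3
[[-0.0, -0.0, 0.0], [10.0, -1.0, 3.0], -1]
[[-0.0, -0.0, 0.0], [10.0, -1.0, 3.0], -1]
[-0.026  0.678 -0.868  2.03   0.885  0.775  0.042]
```

Emit:
jog_arm([
  [[0,0,0],[10,-1,3],-1],
  [[0,0,0],[8,-1,3],-1],
  [[0,0,0],[0,0,0],1],
  [[0,0,0],[0,0,0],1],
  [[0,0,0],[0,0,0],1],
  [[0,0,0],[0,0,0],1],
  [[0,0,0],[0,0,0],1],
  [[0,0,0],[0,0,0],1],
])

```text
clock: 9.45
eef_pos: [459.9, 244.7, 152.1]
tool_rot: [-0.01, 1.473, -0.09]
force: [-2.0, 1.4, 4.3]
width: 23.0
```

```bash
python3 - <<'E'
from h import *
s=read_state(); p=s['eef_pos']; R=Ro.from_euler('xyz',s['tool_rot']); print(s['torque'].round(2))
plan([(p+sz*80,R,8)],1); print(((p-grasp(1,0)[0])).round(1))
E
```

```text
[ 0.1   0.24 -0.26]
clock 9.45 p [459.9 244.7 152.1] xaxis [ 0.098 -0.009 -0.995] yaxis [ 0.08   0.997 -0.001] F [-2.   1.4  4.3] w 23.0
[[0.0, 0.0, 0.0], [-10.0, -0.0, -2.0], 1]
[[0.0, 0.0, 0.0], [-10.0, -0.0, -2.0], 1]
[[0.0, 0.0, 0.0], [-10.0, -0.0, -2.0], 1]
[[0.0, 0.0, 0.0], [-10.0, -0.0, -2.0], 1]
[[0.0, 0.0, 0.0], [-10.0, -0.0, -2.0], 1]
[[0.0, 0.0, 0.0], [-10.0, -0.0, -2.0], 1]
[[0.0, 0.0, 0.0], [-10.0, -0.0, -2.0], 1]
[[0.0, 0.0, 0.0], [-10.0, -0.0, -2.0], 1]
[-0.8  0.1  0.9]
```

Emit:
jog_arm([
  [[0,0,0],[-9.7,0,-2.5],1],
  [[0,0,0],[-9.7,0,-2.5],1],
  [[0,0,0],[-9.7,0,-2.5],1],
  [[0,0,0],[-9.7,0,-2.5],1],
  [[0,0,0],[-9.7,0,-2.5],1],
  [[0,0,0],[-9.7,0,-2.5],1],
  [[0,0,0],[-12,0,-3],1],
  [[0,0,0],[-20,0,-5],1],
])

```text
clock: 10.45
eef_pos: [427.3, 246.7, 239.7]
tool_rot: [-0.027, 1.474, -0.107]
force: [-1.1, 0.3, -2.6]
width: 23.4
```

```bash
cat >> h.py <<'E'
TY=0.089; TO=np.array([589.4,24.1,0]); tex=np.array([np.cos(TY),np.sin(TY),0]); tey=np.array([-np.sin(TY),np.cos(TY),0])
E
python3 - <<'E'
from h import *
s=read_state(); print(s['qpos'].round(2),s['eef_pos'],s['force'],s['width'])
d=snap('side'); save(cv2.resize(d['img'][60:300,200:520],None,fx=2,fy=2),'side2.png'); d=snap('wrist'); save(d['img'],'w3.png')
W=cloud(d); R=Ro.from_euler('xyz',s['tool_rot']); L=R.inv().apply((W-s['eef_pos']).reshape(-1,3)).reshape(W.shape)
hsv=cv2.cvtColor(d['img'],cv2.COLOR_RGB2HSV); m=(hsv[...,0]<14)&(hsv[...,1]>150)&np.isfinite(W[...,2])&(L[...,0]<130)&(abs(L[...,1])<70)
a=L[m]
for x in range(0,110,8):
    q=a[abs(a[:,0]-x)<4]
    if len(q)>5: print(x,len(q),'y',np.percentile(q[:,1],[2,50,98]).round(1),'z',np.percentile(q[:,2],[2,50,98]).round(1))
E
```

```text
[ 0.04  0.56 -0.98  2.01  0.73  0.88  0.14] [427.28408771 246.74209734 239.70647397] [-1.08961142  0.27752602 -2.58830763] 23.380529558600912
0 373 y [-10.2   1.2  12.3] z [-12.3 -11.2  -9.6]
8 331 y [-15.5   1.6  26.3] z [-10.2  -9.   -6.1]
16 310 y [-20.6   1.3  24.4] z [-10.   -6.9  -5.5]
24 236 y [-10.1   1.3  13.1] z [-6.  -4.8 -3.5]
32 189 y [-9.4  1.7 12.5] z [-4.  -2.8 -1.2]
40 160 y [-9.   1.3 12.4] z [-1.8 -0.8  0.5]
48 142 y [-9.2  2.3 12.4] z [0.3 1.3 2.8]
56 127 y [-9.3  1.4 49. ] z [ 2.4  3.4 22.1]
64 4729 y [-54.1  -2.8  57.2] z [ 6.1 12.5 24. ]
72 278 y [-51.9  -1.   53.4] z [6.4 7.  7.7]
```

View pics/side2.png

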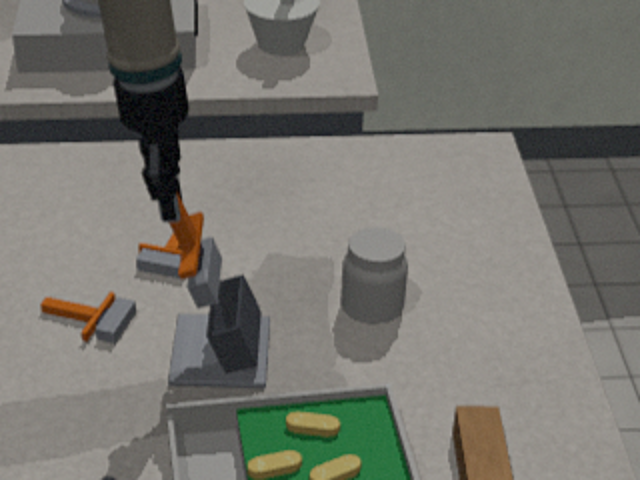

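```bash
cat >> h.py <<'E'
AL=0.253; OT=np.array([74,1.4,17.3]); sa,ca=np.sin(AL),np.cos(AL)
RST=np.array([[-sa,0,-ca],[0,1,0],[ca,0,-sa]])
def hold(o,yaw):
    """TCP pose which puts the held scraper upright with origin o and given yaw"""
    R=Ro.from_matrix(Ro.from_euler('z',yaw).as_matrix()@RST.T); return np.array(o)-R.apply(OT),R
def tr(x,y,z): return TO+tex*x+tey*y+np.array([0,0,z])
def where():
    s=read_state(); R=Ro.from_euler('xyz',s['tool_rot']); o=s['eef_pos']+R.apply(OT); S=R.as_matrix()@RST
    d=o-TO; print('scraper world',o.round(1),'tray',(d@tex).round(1),(d@tey).round(1),d[2].round(1),'tilt(x,y)',S[:2,2].round(3),'yaw',round(np.arctan2(S[1,0],S[0,0]),3),'F',s['force'].round(1),'w',round(s['width'],1),'t',s['clock'],s['qpos'].round(2))
E
python3 - <<'E'
from h import *
where()
p1,R1=hold(tr(66,-28,175),TY); p2,R2=hold(tr(66,-28,125),TY)
s=read_state(); R0=Ro.from_euler('xyz',s['tool_rot']); print(p1,np.degrees((R0.inv()*R1).as_rotvec()).round(1))
plan([(s['eef_pos']+[0,0,30],R0,1),(p1,R1,12),(p2,R2,3)],1)
E
```

```text
scraper world [452.5 247.7 169.3] tray -116.5 234.9 169.3 tilt(x,y) [-0.345  0.027] yaw -0.079 F [ 0.5  0.6 -3.4] w 23.4 t 10.55 [ 0.04  0.56 -0.99  2.01  0.73  0.88  0.14]
[659.51854627   0.84025589 250.97462868] [-9.6 20.2 -0.8]
clock 10.55 p [427.8 248.2 241.2] xaxis [ 0.099 -0.007 -0.995] yaxis [0.079 0.997 0.   ] F [ 0.5  0.6 -3.4] w 23.4
[[0.0, 0.0, 0.0], [-29.9, 0.0, 3.0], 1]
[[-0.8, 1.7, -0.1], [4.0, -19.0, 21.0], 1]
[[-0.8, 1.7, -0.1], [3.0, -19.0, 20.0], 1]
[[-0.8, 1.7, -0.1], [3.0, -20.0, 20.0], 1]
[[-0.8, 1.7, -0.1], [2.0, -20.0, 20.0], 1]
[[-0.8, 1.7, -0.1], [1.0, -20.0, 20.0], 1]
[[-0.8, 1.7, -0.1], [1.0, -20.0, 20.0], 1]
[[-0.8, 1.7, -0.1], [0.0, -21.0, 19.0], 1]
[[-0.8, 1.7, -0.1], [-0.0, -21.0, 19.0], 1]
[[-0.8, 1.7, -0.1], [-1.0, -21.0, 19.0], 1]
[[-0.8, 1.7, -0.1], [-1.0, -21.0, 18.0], 1]
[[-0.8, 1.7, -0.1], [-2.0, -22.0, 18.0], 1]
[[-0.8, 1.7, -0.1], [-2.0, -22.0, 18.0], 1]
[[0.0, 0.0, 0.0], [16.0, 0.0, 4.0], 1]
[[0.0, 0.0, 0.0], [16.0, 0.0, 4.0], 1]
[[0.0, 0.0, 0.0], [16.0, 0.0, 4.0], 1]
```

Emit:
jog_arm([
  [[0,0,0],[-30,0,3],1],
  [[-0.8,1.7,-0.1],[4,-19,21],1],
  [[-0.8,1.7,-0.1],[3,-19,20],1],
  [[-0.8,1.7,-0.1],[3,-20,20],1],
  [[-0.8,1.7,-0.1],[2,-20,20],1],
  [[-0.8,1.7,-0.1],[1,-20,20],1],
  [[-0.8,1.7,-0.1],[1,-20,20],1],
  [[-0.8,1.7,-0.1],[0,-21,19],1],
])

```text
clock: 11.55
eef_pos: [563.9, 101.5, 257.2]
tool_rot: [-3.022, 1.458, -3.005]
force: [0.2, 0.3, -3.1]
width: 23.2
```

Emit:
jog_arm([
  [[-0.8,1.7,-0.1],[0,-21,19],1],
  [[-0.8,1.7,-0.1],[-1,-21,19],1],
  [[-0.8,1.7,-0.1],[-1,-21,18],1],
  [[-0.8,1.7,-0.1],[-2,-22,18],1],
  [[-0.8,1.7,-0.1],[-2,-22,18],1],
  [[0,0,0],[0,0,0],1],
  [[0,0,0],[0,0,0],1],
])

```text
clock: 12.42
eef_pos: [659.4, 0.4, 248.9]
tool_rot: [-3.11, 1.31, -3.023]
force: [-0.6, 0.8, -3.0]
width: 23.2
```

```bash
python3 - <<'E'
from h import *
where()
p2,R2=hold(tr(65,-28,125),TY); plan([(p2,R2,3)],1)
d=snap('side'); save(cv2.resize(d['img'][180:360,240:480],None,fx=3,fy=3),'side3.png')
d=snap('top'); save(cv2.resize(d['img'][170:320,290:450],None,fx=4,fy=4),'top3.png')
E
```

```text
scraper world [657.   1. 173.] tray 65.3 -29.1 173.0 tilt(x,y) [0.007 0.009] yaw 0.088 F [-0.6  0.8 -3. ] w 23.2 t 12.425 [ 0.37  0.95 -0.98  1.21  0.66  1.58  1.12]
clock 12.43 p [6.594e+02 4.000e-01 2.489e+02] xaxis [-0.256 -0.031 -0.966] yaxis [-0.088  0.996 -0.008] F [-0.6  0.8 -3. ] w 23.2
[[-0.1, -0.2, 0.1], [16.0, 0.0, 4.0], 1]
[[-0.1, -0.2, 0.1], [16.0, 0.0, 4.0], 1]
[[-0.1, -0.2, 0.1], [16.0, 0.0, 4.0], 1]
```

View pics/side3.png

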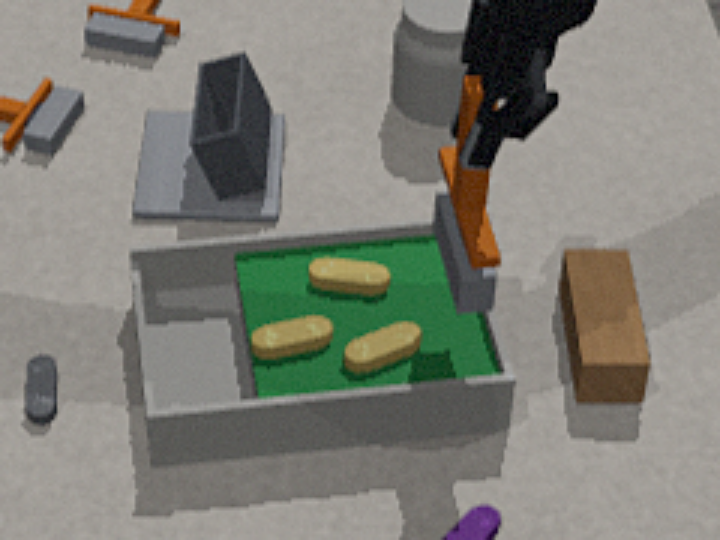

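The picture shows the scraper upright at (470,240), above the closed end and behind the boluses. Now I'll lower it.

Emit:
jog_arm([
  [[-0.1,-0.2,0.1],[16,0,4],1],
  [[-0.1,-0.2,0.1],[16,0,4],1],
  [[0,0,0],[16,0,4],1],
  [[0,0,0],[13,0,3.5],1],
  [[0,0,0],[3,0,0.8],1],
  [[0,0,0],[0,0,0],1],
])

```text
clock: 13.28
eef_pos: [659.6, -0.6, 183.6]
tool_rot: [-3.124, 1.318, -3.034]
force: [0.2, 0.9, -3.1]
width: 22.9
```

```bash
python3 -c "from h import *; where()"
```

```text
scraper world [6.577e+02 3.000e-01 1.076e+02] tray 66.0 -29.8 107.6 tilt(x,y) [-0.     0.004] yaw 0.09 F [ 0.2  0.9 -3.1] w 22.9 t 13.275 [ 0.37  1.02 -0.96  1.28  0.7   1.47  1.09]
```

Baseline Fz is about -3.1 N. I'll step down 1 mm per row.

Emit:
jog_arm([
  [[0,0,0],[1.9,0,0.5],1],
  [[0,0,0],[1.9,0,0.5],1],
  [[0,0,0],[0,0,0],1],
])

```text
clock: 13.65
eef_pos: [659.6, -0.8, 179.8]
tool_rot: [-3.122, 1.318, -3.032]
force: [-0.3, -0.2, -2.7]
width: 23.2
```

Emit:
jog_arm([
  [[0,0,0],[1,0,0.25],1],
  [[0,0,0],[1,0,0.25],1],
  [[0,0,0],[0,0,0],1],
])

```text
clock: 14.02
eef_pos: [659.5, -0.8, 177.6]
tool_rot: [-3.122, 1.318, -3.033]
force: [0.6, -0.5, -3.3]
width: 23.4
```

Emit:
jog_arm([
  [[0,0,0],[1,0,0.25],1],
  [[0,0,0],[1,0,0.25],1],
  [[0,0,0],[0,0,0],1],
])

```text
clock: 14.4
eef_pos: [659.6, -0.8, 176.2]
tool_rot: [-3.122, 1.318, -3.033]
force: [0.1, -0.1, 0.7]
width: 23.3
```

Emit:
jog_arm([
  [[0,0,0],[1,0,0.25],1],
  [[0,0,0],[0.5,0,0.15],1],
  [[0,0,0],[0,0,0],1],
])

```text
clock: 14.78
eef_pos: [659.7, -0.8, 175.0]
tool_rot: [-3.122, 1.318, -3.033]
force: [-0.6, -1.5, 6.1]
width: 23.4
```

Emit:
jog_arm([
  [[0,0,0],[-1.4,0,-0.35],1],
  [[0,0,0],[3,0,-11.6],1],
  [[0,0,0],[3,0,-11.6],1],
  [[0,0,0],[3,0,-11.6],1],
  [[0,0,0],[3,0,-11.6],1],
])

```text
clock: 15.4
eef_pos: [613.1, -4.5, 175.9]
tool_rot: [-3.127, 1.322, -3.038]
force: [2.4, -0.1, 2.3]
width: 23.4
```

```bash
python3 - <<'E'
from h import *
where()
d=snap('side'); save(cv2.resize(d['img'][180:360,240:480],None,fx=3,fy=3),'side4.png')
E
```

```text
scraper world [611.5  -3.5  99.9] tray 19.6 -29.4 99.9 tilt(x,y) [-0.005  0.003] yaw 0.089 F [ 2.4 -0.1  2.3] w 23.4 t 15.4 [ 0.43  0.97 -0.97  1.45  0.7   1.38  1.03]
```

View pics/side4.png

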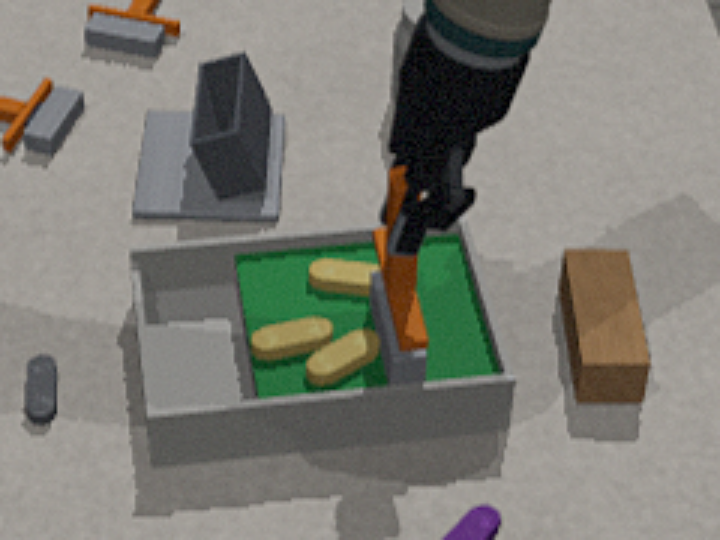

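Bolus a, at (342,357), is being pushed and b stands clear beside the blade. I'll carry on.

Emit:
jog_arm([
  [[0,0,0],[3,0,-11.6],1],
  [[0,0,0],[3,0,-11.6],1],
  [[0,0,0],[3,0,-11.6],1],
  [[0,0,0],[3,0,-11.6],1],
  [[0,0,0],[3,0,-11.6],1],
  [[0,0,0],[3,0,-11.6],1],
  [[0,0,0],[3,0,-11.6],1],
])

```text
clock: 16.32
eef_pos: [527.7, -12.7, 175.6]
tool_rot: [-3.123, 1.318, -3.033]
force: [3.5, -0.0, 3.5]
width: 23.2
```

```bash
cat > bol.py <<'E'
from h import *
where()
for n in ('top','side'):
    d=snap(n); W=cloud(d); hsv=cv2.cvtColor(d['img'],cv2.COLOR_RGB2HSV); H,S,V=[hsv[...,i].astype(int) for i in range(3)]
    m=(H>17)&(H<32)&(S>60)&(V>70)&np.isfinite(W[...,2])
    nc,L,st,c=cv2.connectedComponentsWithStats(m.astype(np.uint8))
    for i in range(1,nc):
        p=W[L==i]-TO
        if st[i,4]>25 and abs(p.mean(0)[0])<250: a=p@tex;b=p@tey; print(n,c[i].round(),st[i,4],'x',a.min().round(),a.mean().round(),a.max().round(),'y',b.min().round(),b.mean().round(),b.max().round(),'z',np.median(p[:,2]).round())
E
python3 bol.py
```

```text
scraper world [525.9 -11.8  99.6] tray -66.5 -30.1 99.6 tilt(x,y) [-0.001  0.005] yaw 0.09 F [ 3.5 -0.   3.5] w 23.2 t 16.325 [ 0.52  0.88 -1.    1.71  0.69  1.25  0.95]
top [325. 240.] 172 x -46.0 -6.0 24.0 y 24.0 39.0 54.0 z 55.0
top [363. 272.] 158 x -103.0 -94.0 -84.0 y -76.0 -48.0 -20.0 z 53.0
top [348. 278.] 144 x -124.0 -104.0 -83.0 y -26.0 -8.0 8.0 z 43.0
side [356. 272.] 258 x -33.0 -4.0 25.0 y 19.0 34.0 56.0 z 54.0
side [316. 299.] 399 x -124.0 -101.0 -84.0 y -82.0 -26.0 20.0 z 44.0
```

Emit:
jog_arm([
  [[0,0,0],[3,0,-11.6],1],
  [[0,0,0],[2,0,-11.8],1],
  [[0,0,0],[1.5,0,-6],1],
  [[0,0,0],[0,0,0],1],
])

```text
clock: 16.92
eef_pos: [496.6, -16.2, 176.0]
tool_rot: [-3.118, 1.314, -3.028]
force: [0.2, -0.4, -3.4]
width: 23.5
```

```bash
python3 bol.py; python3 - <<'E'
from h import *
s=read_state(); R0=Ro.from_euler('xyz',s['tool_rot']); p=s['eef_pos']
u,R=hold(tr(-85,-25,165),TY); a,_=hold(tr(66,28,165),TY); b,_=hold(tr(66,28,106),TY)
plan([(u,R,4),(a,R,8),(b,R,4)],1)
E
```

```text
scraper world [494.5 -15.4 100. ] tray -98.0 -30.9 100.0 tilt(x,y) [0.003 0.006] yaw 0.091 F [ 0.2 -0.4 -3.4] w 23.5 t 16.925 [ 0.55  0.85 -1.02  1.79  0.68  1.21  0.92]
top [325. 240.] 185 x -33.0 -5.0 24.0 y 23.0 38.0 54.0 z 56.0
top [336. 280.] 131 x -120.0 -105.0 -87.0 y -11.0 21.0 44.0 z 21.0
side [356. 272.] 263 x -33.0 -4.0 26.0 y 18.0 34.0 54.0 z 55.0
side [310. 298.] 62 x -120.0 -114.0 -110.0 y -39.0 -5.0 25.0 z 21.0
clock 17.02 p [496.9 -16.1 175.9] xaxis [-0.252 -0.029 -0.967] yaxis [-0.09   0.996 -0.006] F [-1.4  0.3 -2.7] w 23.3
[[-0.0, -0.1, 0.1], [-17.0, 1.0, -1.0], 1]
[[-0.0, -0.1, 0.1], [-17.0, 1.0, -1.0], 1]
[[-0.0, -0.1, 0.1], [-17.0, 1.0, -1.0], 1]
[[-0.0, -0.1, 0.1], [-17.0, 1.0, -1.0], 1]
[[0.0, 0.0, 0.0], [-5.0, 7.0, 18.0], 1]
[[0.0, 0.0, 0.0], [-5.0, 7.0, 18.0], 1]
[[0.0, 0.0, 0.0], [-5.0, 7.0, 18.0], 1]
[[0.0, 0.0, 0.0], [-5.0, 7.0, 18.0], 1]
[[0.0, 0.0, 0.0], [-5.0, 7.0, 18.0], 1]
[[0.0, 0.0, 0.0], [-5.0, 7.0, 18.0], 1]
[[0.0, 0.0, 0.0], [-5.0, 7.0, 18.0], 1]
[[0.0, 0.0, 0.0], [-5.0, 7.0, 18.0], 1]
[[0.0, 0.0, 0.0], [14.0, 0.0, 4.0], 1]
[[0.0, 0.0, 0.0], [14.0, 0.0, 4.0], 1]
[[0.0, 0.0, 0.0], [14.0, 0.0, 4.0], 1]
[[0.0, 0.0, 0.0], [14.0, 0.0, 4.0], 1]
```

Emit:
jog_arm([
  [[0,0,0],[-19,0,-5],1],
  [[0,-0.1,0.1],[-17,1,-1],1],
  [[0,-0.1,0.1],[-16,1,0],1],
  [[0,-0.1,0.1],[-16,1,1],1],
  [[0,0,0],[-5,7,18],1],
  [[0,0,0],[-5,7,18],1],
  [[0,0,0],[-5,7,18],1],
  [[0,0,0],[-5,7,18],1],
])

```text
clock: 18.02
eef_pos: [582.9, 23.8, 246.1]
tool_rot: [3.14, 1.323, -3.055]
force: [0.3, -0.5, -3.0]
width: 23.2
```

Emit:
jog_arm([
  [[0,0,0],[-5,7,18],1],
  [[0,0,0],[-5,7,18],1],
  [[0,0,0],[-5,7,18],1],
  [[0,0,0],[-5,7,18],1],
  [[0,0,0],[0,0,0],1],
  [[0,0,0],[0,0,0],1],
])

```text
clock: 18.77
eef_pos: [653.5, 57.8, 247.3]
tool_rot: [3.141, 1.322, -3.053]
force: [-0.3, -0.5, -2.0]
width: 23.3
```

```bash
python3 bol.py; python3 - <<'E'
from h import *
b,R=hold(tr(64,29,106),TY); plan([(b,R,4)],1)
E
```

```text
scraper world [651.9  59.1 171.3] tray 65.4 29.3 171.3 tilt(x,y) [-0.004 -0.   ] yaw 0.089 F [-0.3 -0.5 -2. ] w 23.3 t 18.775 [ 0.3   0.95 -0.99  1.24  0.64  1.55  1.03]
top [325. 240.] 185 x -34.0 -5.0 23.0 y 23.0 38.0 54.0 z 56.0
top [339. 280.] 195 x -120.0 -105.0 -90.0 y -14.0 14.0 44.0 z 22.0
top [362. 277.] 120 x -113.0 -104.0 -94.0 y -73.0 -45.0 -17.0 z 32.0
side [356. 271.] 260 x -33.0 -4.0 25.0 y 18.0 34.0 53.0 z 55.0
side [314. 297.] 296 x -120.0 -103.0 -86.0 y -81.0 -4.0 42.0 z 23.0
clock 18.88 p [653.5  57.4 247.4] xaxis [-0.245 -0.022 -0.969] yaxis [-0.089  0.996 -0.   ] F [-0.7 -0.9 -2.6] w 23.5
[[-0.0, 0.1, 0.0], [16.0, 0.0, 4.0], 1]
[[-0.0, 0.1, 0.0], [16.0, 0.0, 4.0], 1]
[[-0.0, 0.1, 0.0], [16.0, 0.0, 4.0], 1]
[[-0.0, 0.1, 0.0], [16.0, 0.0, 4.0], 1]
```

Emit:
jog_arm([
  [[0,0.1,0],[16,0,4],1],
  [[0,0.1,0],[16,0,4],1],
  [[0,0,0],[16,0,4],1],
  [[0,0,0],[16,0,4],1],
  [[0,0,0],[3.5,0,0.9],1],
  [[0,0,0],[0,0,0],1],
])

```text
clock: 19.62
eef_pos: [653.6, 58.1, 177.6]
tool_rot: [3.139, 1.319, -3.055]
force: [0.5, 0.1, -2.2]
width: 23.1
```

```bash
python3 -c "from h import *; where()"
```

```text
scraper world [651.8  59.4 101.6] tray 65.3 29.6 101.6 tilt(x,y) [-0.002 -0.001] yaw 0.089 F [ 0.5  0.1 -2.2] w 23.1 t 19.625 [ 0.3   1.02 -0.96  1.3   0.69  1.45  1.  ]
```

Down another 1 mm, then sweep 161 mm.

Emit:
jog_arm([
  [[0,0,0],[1,0,0.25],1],
  [[0,0,0],[3,0,-11.6],1],
  [[0,0,0],[3,0,-11.6],1],
  [[0,0,0],[3,0,-11.6],1],
  [[0,0,0],[3,0,-11.6],1],
  [[0,0,0],[3,0,-11.6],1],
  [[0,0,0],[3,0,-11.6],1],
  [[0,0,0],[3,0,-11.6],1],
])

```text
clock: 20.62
eef_pos: [570.1, 50.6, 177.0]
tool_rot: [3.14, 1.321, -3.054]
force: [1.1, -0.1, -1.7]
width: 23.4
```

Emit:
jog_arm([
  [[0,0,0],[3,0,-11.6],1],
  [[0,0,0],[3,0,-11.6],1],
  [[0,0,0],[2.8,0,-11.6],1],
  [[0,0,0],[2.8,0,-11.6],1],
  [[0,0,0],[2.5,0,-11.6],1],
  [[0,0,0],[2.5,0,-11.6],1],
  [[0,0,0],[1,0,-6],1],
])

```text
clock: 21.5
eef_pos: [491.6, 43.4, 178.1]
tool_rot: [-3.141, 1.319, -3.052]
force: [0.3, -0.2, -2.2]
width: 23.3
```

```bash
python3 bol.py
```

```text
scraper world [489.8  44.6 102.1] tray -97.4 29.3 102.1 tilt(x,y) [-0.001 -0.   ] yaw 0.089 F [ 0.3 -0.2 -2.2] w 23.3 t 21.5 [ 0.46  0.85 -1.03  1.8   0.66  1.19  0.83]
top [369. 277.] 44 x -113.0 -105.0 -98.0 y -73.0 -61.0 -45.0 z 32.0
top [327. 290.] 171 x -141.0 -128.0 -115.0 y 16.0 47.0 74.0 z 22.0
side [302. 285.] 214 x -140.0 -127.0 -113.0 y 12.0 40.0 73.0 z 22.0
side [314. 302.] 192 x -120.0 -106.0 -93.0 y -82.0 -19.0 29.0 z 24.0
```

```bash
python3 - <<'E'
from h import *
Y=-0.4; M=np.array([445,-282,0])
u,Ru=hold(tr(-85,20,165),TY); a,R=hold(M+[0,0,150],Y); b,_=hold(M+[0,0,72],Y)
plan([(u,Ru,4),(a,R,12),(b,R,5)],1)
E
```

```text
clock 21.6 p [492.1  43.4 178.2] xaxis [-0.248 -0.022 -0.968] yaxis [-0.089  0.996 -0.   ] F [-0.7  0.7 -3.4] w 23.1
[[0.0, 0.0, 0.0], [-16.0, -2.0, -1.0], 1]
[[0.0, 0.0, 0.0], [-16.0, -2.0, -1.0], 1]
[[0.0, 0.0, 0.0], [-16.0, -2.0, -1.0], 1]
[[0.0, 0.0, 0.0], [-16.0, -2.0, -1.0], 1]
[[2.3, 0.0, 0.6], [3.0, -26.0, -7.0], 1]
[[2.3, 0.0, 0.6], [3.0, -26.0, -6.0], 1]
[[2.3, 0.0, 0.6], [2.0, -27.0, -5.0], 1]
[[2.3, 0.0, 0.6], [2.0, -27.0, -4.0], 1]
[[2.3, 0.0, 0.6], [2.0, -27.0, -3.0], 1]
[[2.3, 0.0, 0.6], [2.0, -27.0, -1.0], 1]
[[2.3, 0.0, 0.6], [1.0, -27.0, -0.0], 1]
[[2.3, 0.0, 0.6], [1.0, -27.0, 1.0], 1]
[[2.3, 0.0, 0.6], [1.0, -27.0, 2.0], 1]
[[2.3, 0.0, 0.6], [1.0, -27.0, 3.0], 1]
[[2.3, 0.0, 0.6], [0.0, -27.0, 4.0], 1]
[[2.3, 0.0, 0.6], [0.0, -27.0, 5.0], 1]
[[0.0, 0.0, 0.0], [15.0, -0.0, 4.0], 1]
[[0.0, 0.0, 0.0], [15.0, -0.0, 4.0], 1]
[[0.0, 0.0, 0.0], [15.0, -0.0, 4.0], 1]
[[0.0, 0.0, 0.0], [15.0, -0.0, 4.0], 1]
[[0.0, 0.0, 0.0], [15.0, -0.0, 4.0], 1]
```

Emit:
jog_arm([
  [[0,0,0],[-16,0,-4],1],
  [[0,0,0],[-16,-2,-1],1],
  [[0,0,0],[-16,-2,0],1],
  [[0,0,0],[-16,-2,0],1],
  [[2.3,0,0.6],[3,-26,-7],1],
  [[2.3,0,0.6],[3,-26,-6],1],
  [[2.3,0,0.6],[2,-27,-5],1],
  [[2.3,0,0.6],[2,-27,-4],1],
])

```text
clock: 22.6
eef_pos: [483.5, -69.0, 237.8]
tool_rot: [3.138, 1.32, 3.059]
force: [0.8, -1.0, -3.6]
width: 23.2
```

Emit:
jog_arm([
  [[2.3,0,0.6],[2,-27,-3],1],
  [[2.3,0,0.6],[2,-27,-1],1],
  [[2.3,0,0.6],[1,-27,0],1],
  [[2.3,0,0.6],[1,-27,1],1],
  [[2.3,0,0.6],[1,-27,2],1],
  [[2.3,0,0.6],[1,-27,3],1],
  [[2.3,0,0.6],[0,-27,4],1],
  [[2.3,0,0.6],[0,-27,5],1],
])

```text
clock: 23.6
eef_pos: [444.0, -282.8, 226.9]
tool_rot: [3.132, 1.32, 2.722]
force: [1.3, -0.4, -2.8]
width: 23.2
```

Emit:
jog_arm([
  [[0,0,0],[0,0,0],1],
  [[0,0,0],[0,0,0],1],
])

```text
clock: 23.85
eef_pos: [444.1, -281.1, 226.6]
tool_rot: [3.129, 1.319, 2.72]
force: [-0.4, 0.8, -2.6]
width: 23.3
```

```bash
python3 - <<'E'
from h import *
where()
b,R=hold([445,-282,72],-.4); plan([(b,R,5)],1)
E
```

```text
scraper world [ 443.2 -279.   150.6] tray -172.6 -288.9 150.6 tilt(x,y) [-0.002 -0.002] yaw -0.409 F [-0.4  0.8 -2.6] w 23.3 t 23.85 [ 1.05  0.79 -0.97  1.67  0.58  1.3   1.07]
clock 23.85 p [ 444.1 -281.1  226.6] xaxis [-0.227  0.102 -0.968] yaxis [0.398 0.918 0.003] F [-0.4  0.8 -2.6] w 23.3
[[-0.1, 0.0, -0.1], [15.0, -0.0, 4.0], 1]
[[-0.1, 0.0, -0.1], [15.0, -0.0, 4.0], 1]
[[-0.1, 0.0, -0.1], [15.0, -0.0, 4.0], 1]
[[-0.1, 0.0, -0.1], [15.0, -0.0, 4.0], 1]
[[-0.1, 0.0, -0.1], [15.0, -0.0, 5.0], 1]
```

Down to an origin height of about 64, then feel for contact.

Emit:
jog_arm([
  [[-0.1,0,-0.1],[16,0,4],1],
  [[-0.1,0,-0.1],[16,0,4],1],
  [[0,0,0],[16,0,4.2],1],
  [[0,0,0],[16,0,4.2],1],
  [[0,0,0],[14,0,3.7],1],
  [[0,0,0],[4,0,1],1],
  [[0,0,0],[0,0,0],1],
  [[0,0,0],[0,0,0],1],
])

```text
clock: 24.85
eef_pos: [444.3, -281.6, 142.2]
tool_rot: [-3.14, 1.32, 2.738]
force: [1.2, -0.1, -3.2]
width: 23.4
```

Emit:
jog_arm([
  [[0,0,0],[1,0,0.25],1],
  [[0,0,0],[0.5,0,0.1],1],
  [[0,0,0],[0,0,0],1],
])

```text
clock: 25.22
eef_pos: [443.9, -281.6, 140.2]
tool_rot: [-3.14, 1.319, 2.739]
force: [-0.2, 0.2, -2.4]
width: 23.4
```

Emit:
jog_arm([
  [[0,0,0],[1,0,0.25],1],
  [[0,0,0],[0.5,0,0.1],1],
  [[0,0,0],[0,0,0],1],
])

```text
clock: 25.6
eef_pos: [443.8, -281.5, 138.5]
tool_rot: [-3.14, 1.319, 2.738]
force: [-0.3, -0.3, -2.4]
width: 23.2
```

Emit:
jog_arm([
  [[0,0,0],[0.7,0,0.2],1],
  [[0,0,0],[0,0,0],1],
])

```text
clock: 25.85
eef_pos: [443.8, -281.5, 137.8]
tool_rot: [-3.14, 1.319, 2.738]
force: [0.4, -1.4, -2.9]
width: 23.1
```

Emit:
jog_arm([
  [[0,0,0],[0.5,0,0.1],1],
  [[0,0,0],[0,0,0],1],
])

```text
clock: 26.1
eef_pos: [443.8, -281.5, 137.3]
tool_rot: [-3.14, 1.319, 2.738]
force: [-0.0, -0.7, -3.4]
width: 23.1
```

Emit:
jog_arm([
  [[0,0,0],[0.5,0,0.1],1],
  [[0,0,0],[0,0,0],1],
])

```text
clock: 26.35
eef_pos: [443.9, -281.5, 137.0]
tool_rot: [-3.14, 1.319, 2.739]
force: [-0.9, -0.2, 0.3]
width: 23.0
```

Emit:
jog_arm([
  [[0,0,0],[0.4,0,0.1],1],
  [[0,0,0],[0,0,0],1],
])

```text
clock: 26.6
eef_pos: [443.9, -281.6, 137.0]
tool_rot: [-3.139, 1.319, 2.74]
force: [-1.0, -0.5, 5.3]
width: 23.5
```

```bash
python3 -c "from h import *; where()"
```

```text
scraper world [ 442.9 -279.7   61.1] tray -172.9 -289.5 61.1 tilt(x,y) [-0.001  0.001] yaw -0.405 F [-1.  -0.5  5.3] w 23.5 t 26.6 [ 1.01  0.9  -0.9   1.74  0.69  1.15  1.  ]
```

Emit:
jog_arm([
  [[0,0,0],[0,0,0],0.2],
  [[0,0,0],[0,0,0],0],
  [[0,0,0],[0,0,0],-0.5],
  [[0,0,0],[0,0,0],-1],
  [[0,0,0],[0,0,0],-1],
  [[0,0,0],[0,0,0],-1],
])

```text
clock: 27.35
eef_pos: [443.8, -281.5, 136.4]
tool_rot: [-3.14, 1.319, 2.738]
force: [0.3, -0.1, 0.1]
width: 85.3
```

```bash
python3 - <<'E'
from h import *
where(); d=snap('side'); save(cv2.resize(d['img'][300:480,200:440],None,fx=3,fy=3),'side5.png')
E
```

```text
scraper world [ 442.8 -279.6   60.4] tray -173.0 -289.5 60.4 tilt(x,y) [-0.001  0.001] yaw -0.405 F [ 0.3 -0.1  0.1] w 85.3 t 27.35 [ 1.01  0.9  -0.9   1.74  0.69  1.15  1.  ]
```

View pics/side5.png

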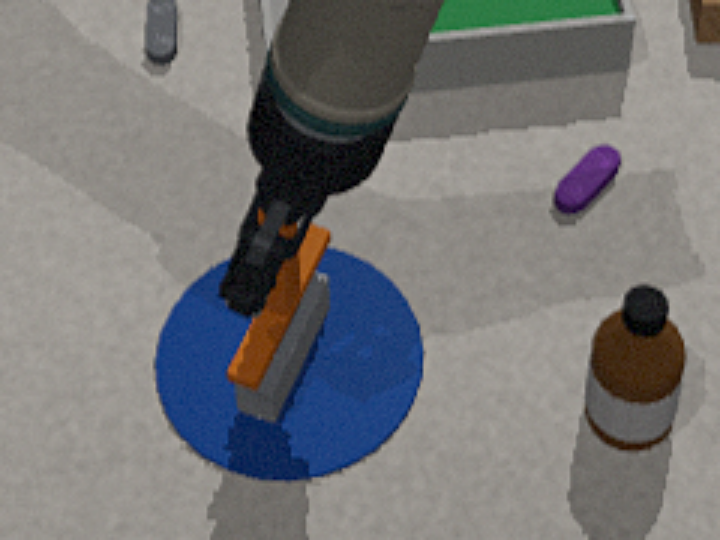

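The scraper stands on the mat at (285,320) with the fingers open around the handle. I'll retreat straight up, along (-0.968, 0, -0.25) in the tool frame.

Emit:
jog_arm([
  [[0,0,0],[-9.7,0,-2.5],-1],
  [[0,0,0],[-15,0,-3.9],-1],
  [[0,0,0],[-20,0,-5],-1],
  [[0,0,0],[-30,0,-7.5],-1],
  [[0,0,0],[-40,0,-10],-1],
  [[0,0,0],[-30,0,0],-1],
  [[0,0,0],[0,0,0],-1],
  [[0,0,0],[0,0,0],-1],
])

```text
clock: 28.4
eef_pos: [450.8, -284.6, 284.0]
tool_rot: [-3.138, 1.319, 2.741]
force: [0.5, -0.8, -0.9]
width: 85.2
```

```bash
python3 bol.py; python3 - <<'E'
from h import *
d=snap('side'); save(d['img'],'side6.png'); W=cloud(d)
hsv=cv2.cvtColor(d['img'],cv2.COLOR_RGB2HSV); m=(hsv[...,0]<14)&(hsv[...,1]>170)&(abs(W[...,0]-445)<90)&(abs(W[...,1]+282)<90)
p=W[m]
for z in range(60,180,12):
    q=p[abs(p[:,2]-z)<6]
    if len(q)>4: print(z,len(q),q.mean(0).round(1))
E
```

```text
scraper world [ 449.8 -282.7  208. ] tray -166.3 -293.2 208.0 tilt(x,y) [-0.001  0.001] yaw -0.405 F [ 0.5 -0.8 -0.9] w 85.2 t 28.4 [ 1.05  0.73 -1.    1.59  0.53  1.41  1.12]
top [339. 280.] 199 x -120.0 -105.0 -90.0 y -14.0 15.0 44.0 z 23.0
top [362. 277.] 121 x -113.0 -103.0 -94.0 y -73.0 -45.0 -17.0 z 32.0
top [328. 290.] 193 x -141.0 -128.0 -115.0 y 16.0 44.0 74.0 z 22.0
side [317. 308.] 76 x -129.0 -102.0 -93.0 y -342.0 -46.0 -12.0 z 32.0
60 51 [ 443.2 -295.7   63.9]
72 205 [ 434.9 -304.    69.7]
84 33 [ 443.5 -288.5   84.3]
96 39 [ 443.3 -289.    96.3]
108 41 [ 444.  -288.7  107.8]
120 40 [ 443.  -289.4  119.6]
132 42 [ 443.6 -289.1  132. ]
144 43 [ 441.2 -289.4  144.3]
156 38 [ 444.1 -290.   155.8]
168 55 [ 442.4 -286.8  166.8]
```

View pics/side6.png

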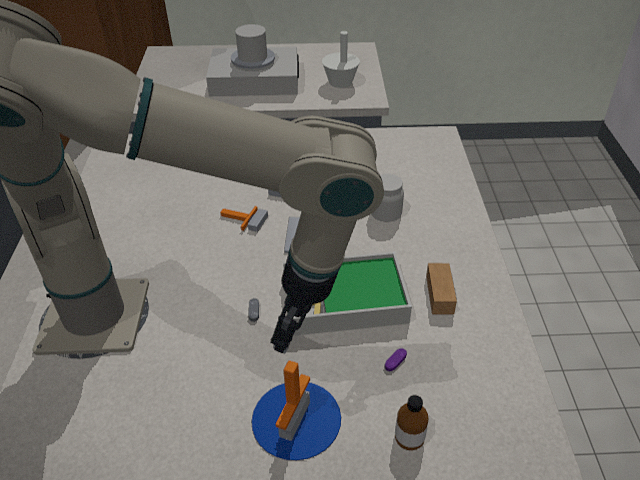

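The scraper stands upright and free at (292,400) on the mat. The deck is empty and all three boluses are in the trough.

```bash
python3 -c "from h import *; print(finish_job())"
```

```text
the job is handed in; nothing more can be done
None
```

The job is done and handed in, about 29 s into the 61 s allowed; no verdict is reported.

- **What I did:** I pulled the scraper straight out of its leaning holder and felt the deck at the closed end, pressing with about 9 N. Two sweeps cleared the deck: the first, with light contact, took two boluses and the second, at about deck height with no clear press, took the third. I then set the scraper on the blue mat by feel, let go and backed the arm straight up.
- **Boluses:** in the last top image all three lie in the trough, at tray x of about -105, -103 and -128 mm, with their tops at 22–32 mm.
- **Scraper:** it stands upright, with the handle axis vertical within measurement noise. Its origin was about 3 mm from the measured mat centre and 60 to 61 mm high when released. The gripper is clear of it.
- **Bystanders:** the jar, bottle and carton look unmoved in the last image; I did not measure them again.
- **What went wrong:** the first grasp approach stopped short because two wrist joints were at the ends of their ranges. I backed off and used the half-turn grasp with less tilt. None of my last checks failed or disagreed.

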